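# Teach both end positions to the roller blind with its momentary toggle

## Task

Set the window blind's two end positions with the grey switch box on the bamboo tray: push its sprung toggle towards the orange tab until it bears on the rubber stop you cannot see inside, keep about 12 N on it for two seconds, then take your fingers away so that it springs back upright by itself. Then do the same towards the white tab and leave it centred. Do not pinch the toggle or load it with more than 20 N, and leave the other things on the tray where they are.

Things in the scene. Friction and masses are not known exactly. Their poses are not given: they have to be found in the camera images.
- switch: Grey switch box with black cover, 74 (its x) x 100 (its y) x 44 mm high, held immovably on the bamboo tray by suction feet. Origin: centre of its underside, on the tray's floor 8 mm above the table; z up. The toggle stands up from the middle of the cover and swings along the box's y axis. The box may face any way.
- lever: The toggle's green paddle, white line near its top: 26 mm wide (its x), 12 mm thick (its y, the direction in which it swings), its flat faces run from 14 to 52 mm above the hinge. Origin: on the hinge axis, 40 mm above the underside of the box; z runs up the paddle, y to the orange side when upright. The centring spring alone gives 6.6 N per rad of lean at paddle_mid (1.5 to 3.5 N just before the stop).
- paddle_mid (a point): Point in the middle of the paddle's thickness, 38 mm above the hinge (14 mm under its top): a good height to push at, on either flat face. Inside the box each side has a rubber stop that is met between 0.24 and 0.52 rad of lean (different on each side and each time) and must be felt. Past it the paddle's middle yields about 1 mm per 4 N, so 12 N comes 2 to 3 mm after first meeting it (plus the arm's own give).
- paddle_top (a point): Middle of the paddle's top, 52 mm above the hinge (92 mm above the underside of the box when upright).
- orange_tab (a point): Centre of the orange tab, 50 x 14 mm, on the cover 37 mm from the toggle along the box's +y; its top is 46 mm above the underside of the box.
- white_tab (a point): Centre of the white tab, same size, on the cover 37 mm from the toggle along the box's -y.
- sanding_block: Blue plastic sanding block, 100 x 52 x 28 mm, loose on the tray; origin at the centre of its underside. Leave alone.
- tin: Round aluminium tin with snap lid, 70 mm across, 38 mm high, loose; origin at the centre of its underside. Leave alone.
- palette: White ceramic palette disk with paint spots, 80 mm across, 10 mm high, loose; origin at the centre of its underside. Leave alone.
- parts_bowl: Red plastic magnetic parts bowl, 80 mm across, 32 mm high, loose; origin at the centre of its underside. Leave alone.

How it is judged:
By the outcome, as a careful person would: the job done as asked, in the order asked, and still so for the second after the job is handed in, with the robot touching nothing.
It also fails if it takes over 61 s, if anything falls off the work surface, if the arm or the gripper's body presses on something with over 40 N, if the wrist force passes 120 N, or if a joint passes its speed limit or range.

## Robot

A 6-joint arm with a two-finger parallel gripper is mounted at the origin on the work surface. World frame = base frame: x ahead of the robot, y to its left, z up, the work surface at z = 0. Lengths are in m, angles in rad, forces in N, time in s.
With the tool pointing down it reaches from about 0.275 to 0.725 m from the base axis. Payload 5.6 kg.
Tool frame: the origin (TCP) lies on the centre line of the jaws, within the pads' length; the fingertips stand 17 mm ahead of it and the grasp point (between the pads) lies 2 mm behind it (robot.tips_ahead is the distance from the TCP to the fingertips, in m); z points along the fingers, y is the line along which they close (so a half turn about z gives the same grasp; the last joint's range is limited). The gripper opens to 85 mm and grips with 20 to 120 N. Pads are 22 mm wide; open, the fingers measure 114 mm over their backs; the gripper's body (76 mm by 85 mm) begins 54 mm behind the grasp point. The pads swing forward as they close: fully open they stand 13 mm farther back than shut.
Start: joints at [-0.962, 0.255, 0.108, 0, -1.424, -0.285], TCP at [0.175, -0.521, 0.248] pointing down, gripper open.
Joint ranges: [-2.95, 2.95], [-1.21, 1.97], [-1.09, 1.5], [-2.87, 1.71], [-2.94, -0.07], [-3.05, 3.05]. Speed limits (rad/s): [2.57, 2.57, 3.14, 3.14, 3.14, 3.14].

## Interface

Orientations are given as a unit quaternion [w, x, y, z].
In Python, from cell import robot gives the robot as it stands.
- The arm moves only by the shell command python3 -m jog 'ROWS' [OPENING] [FORCE]. ROWS is JSON, a list that holds one entry, the list of rows, each a list of 6 numbers: the shift along the world's x, y, z in cm, then the turn, a rotation vector about the world's x, y, z in degrees. A call has 1 to 5 rows; each row is the pose to reach, as a shift and turn from the pose commanded when the call began; what a row does not reach only later rows make up. A row lasts 1/8 s, in which the tool goes at most 62.5 mm and 10.7 degrees, less where a joint would pass 70% of its speed; a pose out of reach is approached as far as the arm can. A call with a gripper value outside its range is refused whole. OPENING is the gripper command: -1 is shut, 1 is fully open, values between are in proportion, set as the call begins (- or left out, the last holds). The fingers move at their own pace and stop on an object; FORCE is the grip in N (left out, the last holds). Time passes only in rows, so rows that repeat a pose let the fingers close. It gives the time, the measured TCP pose, the force, the opening and the grip force at its end, in the units of the state.
- robot.sense(): the state, without advancing time (a new reading comes with each control period).
- robot.read_camera(name): name is "side" or "top" or "wrist"; returns (picture, depth): 384x512x3 uint8, red, green, blue; 384x512 float32, m along the optical axis (not along the pixel's ray), 0 where there is no reading.
- robot.calibration(name): a dict with "K" (3x3 intrinsics, pixels), "rvec" (rotation vector, rad) and "tvec" (3), from world to camera coordinates, as OpenCV has them; the wrist camera has in their place "tool_from_camera" (4x4, takes a point from camera to tool coordinates, whose origin is the TCP and whose axes are the flange's). Camera axes: x right, y down, z forward; pixel columns grow to the right and rows downward; lengths in m; the calibration is good to about 2 mm. A picture is of the moment at which its call begins: read the wrist's pose just before it. calibration takes no time and is no camera call.
- robot.hand_in(): hands the job in; it is judged then, once.
The state is a dict: "time": time; "joints": joint angles; "dq": joint speeds; "joint_torque": joint torques, N m; "tcp_pos": TCP position; "ee_rot": TCP orientation; "force": force on the tool from outside, world axes, zero at the start; "torque": the same for the moment, N m; "opening": finger opening in m; "grasp_force": force on a finger pad.
Only numpy, scipy, OpenCV 4.12 (cv2) and the standard library are available. Lean on these libraries where they do the work, as an engineer would, in place of code of your own. Each camera call takes 0.05 s, during which the arm holds its last target. There are 200 camera calls.

## Working session

There is one attempt and no reset: what is moved stays moved. The work goes in short steps, Python scripts to look and compute and a shell command to move; the robot and the scene stay as the last step left them, time stands still between calls to the robot, and variables do not carry over. Pictures are saved under pics/ and viewed, at most 10 in all, crops included, and the job is handed in when it is done.

```bash
mkdir -p pics; ls; python3 - <<'E'
from cell import robot
import cv2,numpy as np
s=robot.sense();print(s)
for n in("top","side"):
    im,d=robot.read_camera(n);np.savez(f"{n}.npz",im=im,d=d)
    c=robot.calibration(n);print(n,c)
    cv2.imwrite(f"pics/{n}1.png",im[:,:,::-1])
print(robot.calibration("wrist"))
E
```

```text
pics
{'time': 0.0, 'joints': array([-9.62392977e-01,  2.55765028e-01,  1.06966861e-01, -4.70072554e-04,
       -1.42389778e+00, -2.84625394e-01]), 'dq': array([-0.0006916 , -0.00114518,  0.00017115, -0.00143449, -0.00145411,
       -0.0020135 ]), 'joint_torque': array([ 2.03195777e-04, -3.86625624e+01,  2.37931144e+01,  5.36518246e+00,
       -6.32996918e-03,  2.86866032e-05]), 'tcp_pos': array([ 0.17489637, -0.52094931,  0.24737206]), 'ee_rot': array([-2.00471091e-04, -1.61148524e-01,  9.86929682e-01,  9.57075797e-04]), 'force': array([-0.89865175,  0.59575227, -0.5510556 ]), 'torque': array([ 0.04063464, -0.034863  , -0.02359697]), 'grasp_force': 0.0, 'opening': 0.08519342352644989}
top {'K': array([[353.79657319,   0.        , 258.2473108 ],
       [  0.        , 353.79657319, 191.97310654],
       [  0.        ,   0.        ,   1.        ]]), 'rvec': array([ 2.18690553, -2.13955539,  0.11993554]), 'tvec': array([0.01545344, 0.57801409, 0.81871838])}
side {'K': array([[464.64824236,   0.        , 260.06243085],
       [  0.        , 464.64824236, 187.52880383],
       [  0.        ,   0.        ,   1.        ]]), 'rvec': array([ 0.45167653, -2.60792653,  1.40648476]), 'tvec': array([0.54264461, 0.18815853, 0.95496895])}
{'K': array([[264.78474743,   0.        , 257.19223901],
       [  0.        , 264.78474743, 186.80993677],
       [  0.        ,   0.        ,   1.        ]]), 'tool_from_camera': array([[-5.96180403e-04, -9.50838514e-01, -3.09686559e-01,
         7.87323005e-02],
       [ 9.99999745e-01, -6.88865789e-04,  1.89933565e-04,
         2.49788701e-04],
       [-3.93928625e-04, -3.09686367e-01,  9.50838682e-01,
        -1.24893927e-01],
       [ 0.00000000e+00,  0.00000000e+00,  0.00000000e+00,
         1.00000000e+00]])}
```

View pics/top1.png

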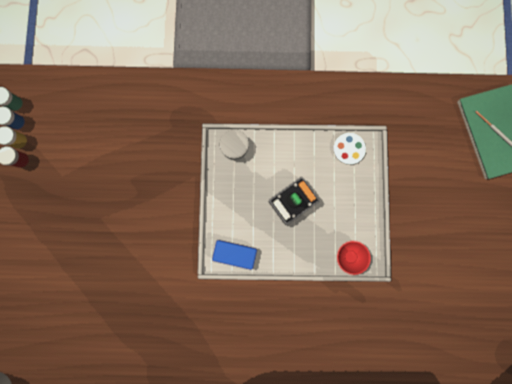

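View pics/side1.png

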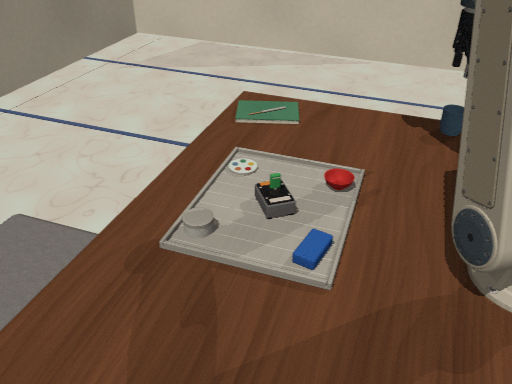

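The top view shows the switch at about (294,200), with the orange tab at (307,190), the white tab at (281,211) and the green paddle at (296,199). The other objects are well clear of it. Next I'll cast rays to get positions.

```bash
cat > h.py <<'E'
import cv2,numpy as np
from scipy.spatial.transform import Rotation as R
def cast(robot,n,uv,z,pose=None):
    c=robot.calibration(n);uv=np.atleast_2d(uv).astype(float)
    r=np.c_[uv,np.ones(len(uv))]@np.linalg.inv(c["K"]).T
    if n=="wrist":
        p,q=pose;T=c["tool_from_camera"];Q=R.from_quat(np.roll(q,-1)).as_matrix()
        d=r@(Q@T[:3,:3]).T;o=p+Q@T[:3,3]
    else:
        M=R.from_rotvec(c["rvec"]).as_matrix();d=r@M;o=-M.T@c["tvec"]
    return o+d*((z-o[2])/d[:,2])[:,None]
def masks(im,box):
    u0,v0,u1,v1=box;h=cv2.cvtColor(im,cv2.COLOR_RGB2HSV).astype(int);H,S,V=h[...,0],h[...,1],h[...,2]
    b=np.zeros(H.shape,bool);b[v0:v1,u0:u1]=1
    return dict(orange=b&(H>5)&(H<22)&(S>150)&(V>120),green=b&(H>45)&(H<85)&(S>120),white=b&(S<50)&(V>190))
def cen(m):
    n,l,st,ce=cv2.connectedComponentsWithStats(m.astype(np.uint8));i=1+st[1:,4].argmax();return ce[i],st[i,4]
E
python3 - <<'E'
from h import *
from cell import robot
im=np.load("top.npz")["im"]
P={}
for k,m in masks(im,(272,176,320,226)).items():
    c,a=cen(m);P[k]=cast(robot,"top",c,.09 if k=="green" else .054)[0];print(k,c,a,P[k])
d=P["orange"]-P["white"];print(np.linalg.norm(d),np.degrees(np.arctan2(d[1],d[0])),(P["orange"]+P["white"])/2)
E
```

```text
orange [306.55244755 190.84615385] 143 [ 0.58024537 -0.08513195  0.054     ]
green [296.01724138 197.81034483] 58 [ 0.55977611 -0.05680728  0.09      ]
white [280.55238095 182.23809524] 210 [ 0.59928278 -0.02387743  0.054     ]
0.06414467674148012 -107.26482640435447 [ 0.58976407 -0.05450469  0.054     ]
```

```bash
python3 -m jog '[[[5,6,0,0,0,-10],[10,12,0,0,0,-20],[14,17,0,0,0,-30],[18,22,0,0,0,-40],[22,27,0,0,0,-50]]]' -1 60
python3 -m jog '[[[4,5,0,0,0,-10],[8,10,0,0,0,-20],[12,15,0,0,0,-20],[16,19.5,0,0,0,-20],[16,19.5,0,0,0,-20]]]'
python3 -m jog '[[[0,0,0,0,0,0],[0,0,0,0,0,0]]]'
python3 - <<'E'
from h import *
from cell import robot
s=robot.sense();im,d=robot.read_camera("wrist");np.savez("w.npz",im=im,d=d,p=s["tcp_pos"],q=s["ee_rot"])
print(s["time"],s["tcp_pos"],s["force"],s["joints"])
cv2.imwrite("pics/w1.png",im[:,:,::-1])
E
```

```text
time: 0.72
tcp_pos: [0.3494, -0.3092, 0.2481]
ee_rot: [-0.0, 0.24, 0.971, 0.0]
force: [0.2, -0.4, -0.0]
opening: -0.0002
grasp_force: 0.0
time: 1.35
tcp_pos: [0.5101, -0.1131, 0.2472]
ee_rot: [-0.001, 0.401, 0.916, -0.0]
force: [-0.7, 0.7, -0.0]
opening: -0.0003
grasp_force: 0.0
time: 1.6
tcp_pos: [0.508, -0.1167, 0.2483]
ee_rot: [-0.0, 0.403, 0.915, -0.0]
force: [0.6, 0.4, 0.5]
opening: 0.0002
grasp_force: 0.0
1.6 [ 0.5080358  -0.11667794  0.24832006] [0.56166433 0.37910148 0.45929618] [ 7.50448973e-02  1.98256866e-01  3.46088581e-02  1.15310591e-04
 -1.40757539e+00 -2.47529094e+00]
```

View pics/w1.png

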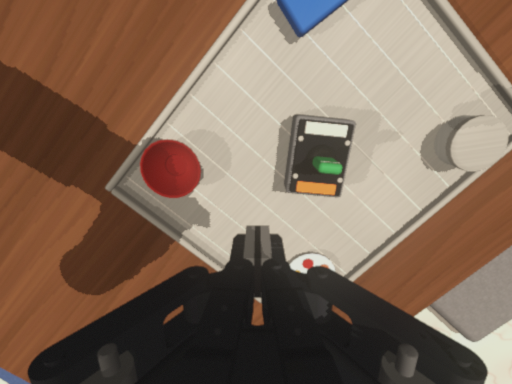

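The wrist view shows the white tab at (326,130), the orange tab at (316,188) and the green paddle at (327,165), with the tool x axis pointing up in the image. I'll take precise positions from it.

```bash
python3 - <<'E'
from h import *
from cell import robot
z=np.load("w.npz");im=z["im"];pose=(z["p"],z["q"]);P={}
for k,m in masks(im,(292,118,352,197)).items():
    if k=="white": m[142:]=0
    c,a=cen(m);P[k]=cast(robot,"wrist",c,.085 if k=="green" else .054,pose)[0];print(k,c,a,P[k])
    if k=="green":print("depth",np.median(z["d"][m]))
d=P["orange"]-P["white"];c=(P["orange"]+P["white"])/2
Q=R.from_quat(np.roll(z["q"],-1)).as_matrix()
print(np.linalg.norm(d),np.degrees(np.arctan2(d[1],d[0])),c,"toolx",np.degrees(np.arctan2(Q[1,0],Q[0,0])),Q[:,2])
t=np.load("top.npz")["im"]
W=cast(robot,"top",cen(masks(t,(270,200,292,222))["white"])[0],.054)[0];O=cast(robot,"top",[306.55,190.85],.054)[0];d=O-W;print("top",W,O,(W+O)/2,np.linalg.norm(d),np.degrees(np.arctan2(d[1],d[0])))
E
```

```text
orange [315.56651376 187.50688073] 436 [ 0.58029389 -0.0849372   0.054     ]
green [329.68508287 168.01104972] 181 [ 0.56313986 -0.05574715  0.085     ]
depth 0.2820139
white [326.17758985 128.6807611 ] 473 [ 0.53644208 -0.0257763   0.054     ]
0.07364097474398947 -53.45306024057875 [ 0.55836798 -0.05535675  0.054     ] toolx 132.47710477002954 [-4.17334121e-04 -1.45476858e-04 -9.99999902e-01]
top [ 0.53626112 -0.02634746  0.054     ] [ 0.58023616 -0.08512627  0.054     ] [ 0.55824864 -0.05573686  0.054     ] 0.07340812934544452 -53.19821019009664
```

```bash
python3 -m jog '[[[1.3,4.6,-2,0,0,-3],[2.6,9.3,-6,0,0,-5.8],[2.6,9.3,-10,0,0,-5.8],[2.6,9.3,-14.7,0,0,-5.8],[2.6,9.3,-14.7,0,0,-5.8]]]'
python3 -m jog '[[[0,0,0,0,0,0],[0,0,0,0,0,0]]]'
python3 - <<'E'
from h import *
from cell import robot
s=robot.sense();print(s["tcp_pos"],s["force"])
Q=R.from_quat(np.roll(s["ee_rot"],-1)).as_matrix();print(np.degrees(np.arctan2(Q[1,0],Q[0,0])),s["tcp_pos"][:2]-[.5583,-.0555])
im,d=robot.read_camera("side");w,_=robot.read_camera("wrist")
a=cv2.resize(im[140:240,220:330],None,fx=4,fy=4)
b=cv2.resize(w,None,fx=.6,fy=.6)
o=np.zeros((400,440+b.shape[1],3),np.uint8);o[:,:440]=a;o[:b.shape[0],440:]=b
cv2.imwrite("pics/s2.png",o[:,:,::-1])
E
```

```text
time: 2.28
tcp_pos: [0.5317, -0.0242, 0.0986]
ee_rot: [-0.003, 0.449, 0.893, -0.002]
force: [0.4, 0.3, 0.1]
opening: -0.0003
grasp_force: 0.0
time: 2.52
tcp_pos: [0.5362, -0.0231, 0.1038]
ee_rot: [0.002, 0.448, 0.894, 0.001]
force: [0.8, -0.1, 0.2]
opening: 0.0001
grasp_force: 0.0
[ 0.53615497 -0.02309284  0.10376823] [ 0.78853405 -0.06534974  0.18862206]
126.7049611878144 [-0.02214503  0.03240716]
```

View pics/s2.png

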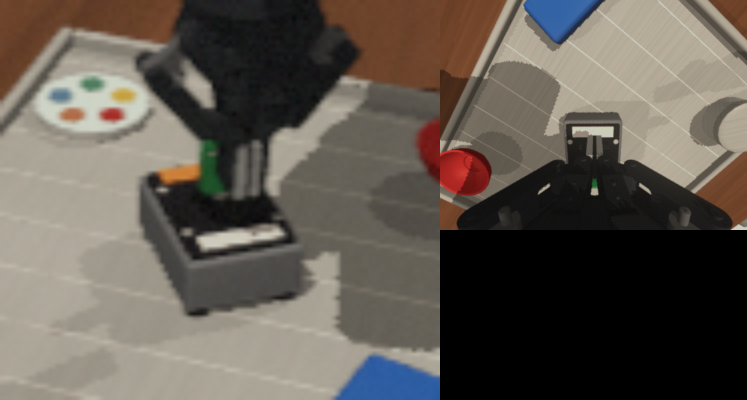

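```bash
python3 -m jog '[[[0.6,-0.8,0,0,0,0],[1.2,-1.6,0,0,0,0],[1.2,-1.6,0,0,0,0],[1.2,-1.6,0,0,0,0]]]'
python3 -m jog '[[[0.12,-0.16,0,0,0,0],[0.24,-0.32,0,0,0,0],[0.36,-0.48,0,0,0,0],[0.36,-0.48,0,0,0,0]]]'
python3 -m jog '[[[0.12,-0.16,0,0,0,0],[0.24,-0.32,0,0,0,0],[0.24,-0.32,0,0,0,0]]]'
```

```text
time: 3.12
tcp_pos: [0.5467, -0.039, 0.1011]
ee_rot: [-0.0, 0.449, 0.894, -0.0]
force: [0.4, 0.8, -0.4]
opening: -0.0
grasp_force: 0.0
time: 3.62
tcp_pos: [0.5504, -0.0437, 0.1013]
ee_rot: [-0.0, 0.448, 0.894, 0.0]
force: [0.1, -0.6, -0.4]
opening: -0.0003
grasp_force: 0.2
time: 4.0
tcp_pos: [0.5528, -0.0469, 0.1014]
ee_rot: [0.0, 0.448, 0.894, 0.0]
force: [-0.8, 0.9, 0.9]
opening: -0.0003
grasp_force: 0.5
```

```bash
for i in 1; do :; done
python3 -m jog '[[[0.06,-0.08,0,0,0,0],[0.12,-0.16,0,0,0,0],[0.12,-0.16,0,0,0,0]]]' | grep -E 'time|tcp|force'
python3 -m jog '[[[0.06,-0.08,0,0,0,0],[0.12,-0.16,0,0,0,0],[0.12,-0.16,0,0,0,0]]]'| grep -E 'time|tcp|force'
```

```text
time: 4.38
tcp_pos: [0.5539, -0.0485, 0.1013]
force: [-0.6, -0.0, 0.9]
grasp_force: 0.7
time: 4.75
tcp_pos: [0.5551, -0.0501, 0.1012]
force: [-0.9, 1.0, 1.0]
grasp_force: 0.8
```

```bash
python3 -m jog '[[[0.06,-0.08,0,0,0,0],[0.12,-0.16,0,0,0,0],[0.12,-0.16,0,0,0,0]]]' | grep -E 'time|tcp|force'
python3 -m jog '[[[0.06,-0.08,0,0,0,0],[0.12,-0.16,0,0,0,0],[0.12,-0.16,0,0,0,0]]]'| grep -E 'time|tcp|force'
```

```text
time: 5.12
tcp_pos: [0.5562, -0.0516, 0.1012]
force: [0.1, 2.2, -0.6]
grasp_force: 0.8
time: 5.5
tcp_pos: [0.5574, -0.0533, 0.1012]
force: [-0.6, 1.7, -0.2]
grasp_force: 0.9
```

```bash
python3 -m jog '[[[0.06,-0.08,0,0,0,0],[0.12,-0.16,0,0,0,0],[0.12,-0.16,0,0,0,0]]]' | grep -E 'time|tcp|force'
```

```text
time: 5.88
tcp_pos: [0.5586, -0.0549, 0.1013]
force: [-1.7, 2.7, -1.0]
grasp_force: 1.0
```

```bash
python3 -m jog '[[[0.06,-0.08,0,0,0,0],[0.06,-0.08,0,0,0,0]]]'| grep -E 'time|tcp|force'
```

```text
time: 6.12
tcp_pos: [0.5592, -0.0557, 0.1013]
force: [-1.0, 2.5, -1.9]
grasp_force: 1.1
```

```bash
python3 -m jog '[[[0.06,-0.08,0,0,0,0],[0.06,-0.08,0,0,0,0]]]'| grep -E 'time|tcp|force'
python3 -m jog '[[[0.06,-0.08,0,0,0,0],[0.06,-0.08,0,0,0,0]]]'| grep -E 'time|tcp|force'
```

```text
time: 6.38
tcp_pos: [0.5599, -0.0565, 0.1013]
force: [-2.0, 2.6, -0.4]
grasp_force: 1.1
time: 6.62
tcp_pos: [0.5603, -0.0571, 0.1012]
force: [-3.3, 3.5, -1.1]
grasp_force: 1.8
```

```bash
python3 -m jog '[[[0.06,-0.08,0,0,0,0],[0.06,-0.08,0,0,0,0]]]'| grep -E 'time|tcp|force'
```

```text
time: 6.88
tcp_pos: [0.5607, -0.0576, 0.101]
force: [-2.9, 4.5, -0.8]
grasp_force: 2.5
```

```bash
python3 -m jog '[[[0.06,-0.08,0,0,0,0],[0.12,-0.16,0,0,0,0],[0.12,-0.16,0,0,0,0]]]'| grep -E 'time|tcp|force'
```

```text
time: 7.25
tcp_pos: [0.5613, -0.0585, 0.1007]
force: [-4.9, 7.4, -0.1]
grasp_force: 3.8
```

```bash
python3 -m jog '[[[0.06,-0.08,0,0,0,0],[0.06,-0.08,0,0,0,0]]]'| grep -E 'time|tcp|force'
```

```text
time: 7.5
tcp_pos: [0.5616, -0.0589, 0.1005]
force: [-5.5, 9.3, 0.3]
grasp_force: 4.6
```

```bash
python3 -m jog '[[[0.05,-0.06,0,0,0,0],[0.05,-0.06,0,0,0,0],[0.05,-0.06,0,0,0,0]]]'| grep -E 'time|tcp|force'
```

```text
time: 7.88
tcp_pos: [0.5619, -0.0593, 0.1004]
force: [-6.3, 10.0, 0.5]
grasp_force: 4.9
```

```bash
python3 -m jog '[[[0,0,0,0,0,0],[0,0,0,0,0,0],[0,0,0,0,0,0]]]'| grep -E 'time|tcp|force'
```

```text
time: 8.25
tcp_pos: [0.5619, -0.0593, 0.1004]
force: [-6.0, 10.1, 0.6]
grasp_force: 4.9
```

```bash
for k in 1; do python3 -m jog '[[[0,0,0,0,0,0],[0,0,0,0,0,0],[0,0,0,0,0,0],[0,0,0,0,0,0],[0,0,0,0,0,0]]]'| grep -E 'time|force'; done
python3 -m jog '[[[0,0,0,0,0,0],[0,0,0,0,0,0],[0,0,0,0,0,0],[0,0,0,0,0,0],[0,0,0,0,0,0]]]'| grep -E 'time|force'
python3 -m jog '[[[0,0,0,0,0,0],[0,0,0,0,0,0],[0,0,0,0,0,0],[0,0,0,0,0,0],[0,0,0,0,0,0]]]'| grep -E 'time|force'
python3 -m jog '[[[0,0,0,0,0,0],[0,0,0,0,0,0],[0,0,0,0,0,0],[0,0,0,0,0,0]]]'| grep -E 'time|force'
```

```text
time: 8.88
force: [-5.6, 9.4, -0.4]
grasp_force: 4.9
time: 9.5
force: [-6.2, 9.3, -0.6]
grasp_force: 4.9
time: 10.12
force: [-5.6, 9.6, -0.6]
grasp_force: 4.9
time: 10.62
force: [-5.9, 9.1, 1.1]
grasp_force: 4.9
```

```bash
python3 -m jog '[[[-1.5,2,0,0,0,0],[-2.7,3.6,0,0,0,0],[-2.7,3.6,0,0,0,0],[-2.7,3.6,0,0,0,0],[-2.7,3.6,0,0,0,0]]]'| grep -E 'time|tcp|force'
python3 -m jog '[[[0,0,0,0,0,0],[0,0,0,0,0,0],[0,0,3,0,0,0],[0,0,6,0,0,0],[0,0,6,0,0,0]]]'| grep -E 'time|tcp|force'
python3 - <<'E'
from h import *
from cell import robot
im,d=robot.read_camera("side")
cv2.imwrite("pics/s3.png",cv2.resize(im[140:240,220:330],None,fx=4,fy=4)[:,:,::-1])
E
```

```text
time: 11.25
tcp_pos: [0.5368, -0.0255, 0.1014]
force: [-0.3, -0.0, 0.3]
grasp_force: 0.0
time: 11.88
tcp_pos: [0.5381, -0.0251, 0.1639]
force: [-0.5, -0.6, -1.1]
grasp_force: 0.0
```

View pics/s3.png

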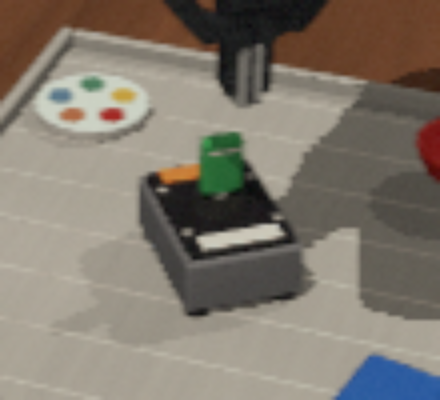

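The side picture shows the green paddle upright again at about (220,165), with the fingers clear above it. I'll cross over to the orange side next.

```bash
python3 -m jog '[[[2.3,-3.1,0,0,0,0],[4.6,-6.2,0,0,0,0],[4.6,-6.2,0,0,0,0],[4.6,-6.2,0,0,0,0]]]'| grep -E 'time|tcp|force'
python3 -m jog '[[[0,0,-3,0,0,0],[0,0,-6,0,0,0],[0,0,-6,0,0,0],[0,0,-6,0,0,0]]]'| grep -E 'time|tcp|force'
python3 -m jog '[[[-0.5,0.7,0,0,0,0],[-1,1.4,0,0,0,0],[-1,1.4,0,0,0,0]]]'| grep -E 'time|tcp|force'
```

```text
time: 12.42
tcp_pos: [0.5817, -0.0869, 0.1602]
force: [-0.5, -0.2, -0.3]
grasp_force: 0.0
time: 12.92
tcp_pos: [0.583, -0.0867, 0.1027]
force: [-0.1, -0.3, 0.6]
grasp_force: 0.0
time: 13.3
tcp_pos: [0.5722, -0.0723, 0.102]
force: [0.9, 1.3, -0.4]
grasp_force: 0.0
```

```bash
python3 -m jog '[[[-0.18,0.24,0,0,0,0],[-0.36,0.48,0,0,0,0],[-0.54,0.72,0,0,0,0],[-0.54,0.72,0,0,0,0]]]'| grep -E 'time|tcp|force'
python3 -m jog '[[[-0.06,0.08,0,0,0,0],[-0.12,0.16,0,0,0,0],[-0.12,0.16,0,0,0,0]]]' | grep -E 'time|tcp|force'
```

```text
time: 13.8
tcp_pos: [0.567, -0.0658, 0.1015]
force: [0.1, -0.8, 0.6]
grasp_force: 0.3
time: 14.18
tcp_pos: [0.5659, -0.0643, 0.1014]
force: [-0.2, -1.3, 0.9]
grasp_force: 0.5
```

```bash
python3 -m jog '[[[-0.06,0.08,0,0,0,0],[-0.12,0.16,0,0,0,0],[-0.12,0.16,0,0,0,0]]]' | grep -E 'time|tcp|force'
```

```text
time: 14.55
tcp_pos: [0.5646, -0.0626, 0.1014]
force: [0.6, -0.6, 0.2]
grasp_force: 0.7
```

```bash
python3 -m jog '[[[-0.06,0.08,0,0,0,0],[-0.12,0.16,0,0,0,0],[-0.12,0.16,0,0,0,0]]]' | grep -E 'time|tcp|force'
```

```text
time: 14.92
tcp_pos: [0.5634, -0.061, 0.1013]
force: [0.2, -2.1, 0.3]
grasp_force: 0.8
```

```bash
python3 -m jog '[[[-0.06,0.08,0,0,0,0],[-0.12,0.16,0,0,0,0],[-0.12,0.16,0,0,0,0]]]' | grep -E 'time|tcp|force'
```

```text
time: 15.3
tcp_pos: [0.5621, -0.0594, 0.1012]
force: [1.3, -0.4, -1.7]
grasp_force: 0.8
```

```bash
python3 -m jog '[[[-0.06,0.08,0,0,0,0],[-0.12,0.16,0,0,0,0],[-0.12,0.16,0,0,0,0]]]' | grep -E 'time|tcp|force'
```

```text
time: 15.68
tcp_pos: [0.5611, -0.058, 0.1014]
force: [1.7, -2.6, -1.1]
grasp_force: 1.3
```

```bash
python3 -m jog '[[[-0.06,0.08,0,0,0,0],[-0.06,0.08,0,0,0,0]]]' | grep -E 'time|tcp|force'
```

```text
time: 15.92
tcp_pos: [0.5607, -0.0574, 0.1015]
force: [2.9, -4.7, -2.3]
grasp_force: 2.1
```

```bash
python3 -m jog '[[[-0.06,0.08,0,0,0,0],[-0.12,0.16,0,0,0,0],[-0.12,0.16,0,0,0,0]]]' | grep -E 'time|tcp|force'
```

```text
time: 16.3
tcp_pos: [0.56, -0.0564, 0.1017]
force: [4.8, -7.0, -1.7]
grasp_force: 3.3
```

```bash
python3 -m jog '[[[-0.06,0.08,0,0,0,0],[-0.12,0.16,0,0,0,0],[-0.12,0.16,0,0,0,0]]]' | grep -E 'time|tcp|force'
```

```text
time: 16.68
tcp_pos: [0.5594, -0.0554, 0.1021]
force: [4.8, -8.1, -3.6]
grasp_force: 4.4
```

```bash
python3 -m jog '[[[0,0,0,0,0,0],[0,0,0,0,0,0]]]' | grep -E 'time|tcp|force'
```

```text
time: 16.92
tcp_pos: [0.5594, -0.0554, 0.1021]
force: [6.1, -8.0, -2.2]
grasp_force: 4.4
```

```bash
python3 -m jog '[[[-0.06,0.08,0,0,0,0],[-0.06,0.08,0,0,0,0]]]' | grep -E 'time|tcp|force'
python3 -m jog '[[[0,0,0,0,0,0],[0,0,0,0,0,0]]]' | grep -E 'time|tcp|force'
```

```text
time: 17.18
tcp_pos: [0.5591, -0.0548, 0.1022]
force: [6.8, -9.7, -3.5]
grasp_force: 4.8
time: 17.42
tcp_pos: [0.559, -0.0548, 0.1022]
force: [5.7, -9.3, -3.1]
grasp_force: 4.8
```

```bash
python3 -m jog '[[[0,0,0,0,0,0],[0,0,0,0,0,0],[0,0,0,0,0,0],[0,0,0,0,0,0],[0,0,0,0,0,0]]]'| grep -E 'time|force'
python3 -m jog '[[[0,0,0,0,0,0],[0,0,0,0,0,0],[0,0,0,0,0,0],[0,0,0,0,0,0],[0,0,0,0,0,0]]]'| grep -E 'time|force'
python3 -m jog '[[[0,0,0,0,0,0],[0,0,0,0,0,0],[0,0,0,0,0,0],[0,0,0,0,0,0],[0,0,0,0,0,0]]]'| grep -E 'time|force'
python3 -m jog '[[[0,0,0,0,0,0],[0,0,0,0,0,0],[0,0,0,0,0,0],[0,0,0,0,0,0],[0,0,0,0,0,0]]]'| grep -E 'time|force'
python3 -m jog '[[[1.5,-2,0,0,0,0],[2.7,-3.6,0,0,0,0],[2.7,-3.6,0,0,0,0],[2.7,-3.6,0,0,0,0],[2.7,-3.6,0,0,0,0]]]'| grep -E 'time|tcp|force'
python3 -m jog '[[[0,0,0,0,0,0],[0,0,3,0,0,0],[0,0,8,0,0,0],[0,0,8,0,0,0],[0,0,8,0,0,0]]]'| grep -E 'time|tcp|force'
python3 - <<'E'
from h import *
from cell import robot
im,d=robot.read_camera("side")
cv2.imwrite("pics/s4.png",cv2.resize(im[130:280,160:370],None,fx=3,fy=3)[:,:,::-1])
E
```

```text
time: 18.05
force: [6.7, -10.4, -2.6]
grasp_force: 4.8
time: 18.68
force: [6.7, -9.9, -2.6]
grasp_force: 4.8
time: 19.3
force: [7.2, -10.5, -2.7]
grasp_force: 4.8
time: 19.92
force: [6.3, -10.0, -2.1]
grasp_force: 4.8
time: 20.55
tcp_pos: [0.584, -0.0883, 0.1014]
force: [0.4, 0.6, -0.0]
grasp_force: 0.0
time: 21.18
tcp_pos: [0.5841, -0.0887, 0.1812]
force: [-0.8, -0.2, -1.2]
grasp_force: 0.0
```

View pics/s4.png

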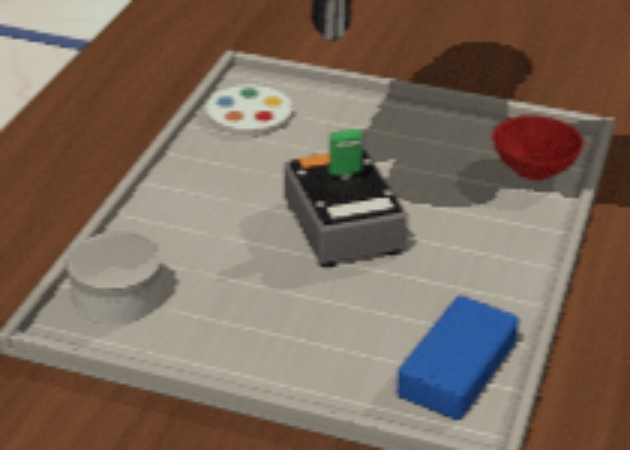

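The side picture shows the paddle upright at about (345,152), the fingers clear, and the palette, tin, bowl and sanding block where they were.

```bash
python3 -c "
from cell import robot
print(robot.hand_in())"
```

```text
the job is handed in; nothing more can be done
None
```

The job is handed in: I held the toggle on its stop for over two seconds at about 11–12 N, first towards the orange tab and then the white. It sprang back upright both times and is now centred, with nothing else on the tray touched.

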